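# Check the trolley's brake lever stops short of the push bar

### The job

Check the brake on the push handle: with the outside of the fingers, press the red lever from its outer side in towards the bar until it comes up against its stop, without forcing it, and keep it pressed there for a good second. Then ease it back out, keeping the fingers on it so that it does not snap back, until it is fully out again, and move clear. Do not pinch the lever or reach behind it, do not touch the bar, and leave the bottles, the brush and the organiser where they stand.

Things in the scene. Friction and masses are not known exactly. Their poses are not given: they have to be found in the camera images.
- handle_unit: Push handle fixed on the trolley top: foot plate 100 (x) x 340 (y) x 12 mm, two 20 mm posts at y = +/-145 mm. Origin: centre of the plate's underside; z up; the bar runs along y; the red lever is on the bar's -x side and is pressed in towards +x. Black clamp at y = 77 to 103 mm, its fork out to x = -57 mm; its top, the unit's highest point, is at z = 151 mm. Free space on the lever's -x side.
- push_bar: The round steel push bar with a dark rubber grip in its middle: 28 mm diameter at the grip, 360 mm long along its own y, fixed. Origin: its middle, 130 mm above the trolley top, straight over the origin of handle_unit; axes as handle_unit. Not to be touched.
- brake_lever (a joint): Swing of the red lever about its upright pivot (handle_unit x -45, y +90 mm), rad: 0 = fully out, 0.26 = in against its hard stop; positive swings the tip towards the bar (counter-clockwise from above). Sprung back: at 100 mm from the pivot about 3 N starts it, about 11 N brings it to the stop after 26 mm of travel. Pressed in, about 25 mm are left between lever and bar.
- lever_blade: Red lever blade: straight bar 12 mm thick, 22 mm high, an 18 mm ball at its end 151 mm from the pivot. Origin: on the pivot axis at mid-height, 130 mm above the trolley top. It runs along its own -y; its own -x face is the outer face, to be pressed, and +x the way it is pushed. Its yaw is 0.30 rad clockwise (from above) of handle_unit when out, 0.04 rad clockwise when in.
- lever_press (a point): The point to press: on the outer face of the red blade, 100 mm from the pivot, at mid-height (130 mm above the trolley top; the blade spans 119 to 141 mm). Axes as lever_blade; moves with the lever.
- lever_strip: Black rubber strip 3 mm thick, 110 x 22 mm, along the inner side of the lever, facing the bar (origin as lever_blade, the strip 22 to 132 mm from the pivot). Touching it means that the lever has been pinched or reached behind; not to be touched.
- spray_bottle: Navy spray bottle with a white spray head, 74 mm diameter, 212 mm tall, loose; head reaching 58 mm to its own -x. Origin: centre of its underside. Leave alone.
- scouring_brush: Orange scouring brush with an arched handle, lying bristles down: 130 (x) x 50 (y) x 70 mm high, loose. Origin: centre of its underside. Leave alone.
- glass_bottle: Small clear glass bottle with a black twist cap, 52 mm diameter, 110 mm tall, loose. Origin: centre of its underside. Leave alone.
- organiser: Clear acrylic organiser box with three dividers, 120 (x) x 200 (y) x 85 mm high, loose, behind the bar. Origin: centre of its underside. Leave alone.

How it is judged (in metres and radians):
On the way, in this order (a step that is already met when the one before it is completed fails the run):
1. the fingers press the lever in against its stop and keep it there for a good second (value of joint brake_lever above 0.235 rad and contact force between the fingers and lever_blade above 3 N), for 0.9 s.
2. the lever is let fully out again (value of joint brake_lever below 0.03 rad), for 0.2 s.
At the end, for the whole second after the job is handed in: After having been held against its stop (joint above 0.235 rad, pressed by the fingers) for 0.9 s, the lever is fully out again (below 0.03 rad) and all four bystanders stand upright (within 0.15 rad) within 20 mm of where they began (value of joint brake_lever below 0.03 rad and distance of each of spray_bottle, scouring_brush, glass_bottle, organiser from where it was at the start of the episode below 0.02 m and angle between each of spray_bottle, scouring_brush, glass_bottle, organiser's own z axis and vertical below 0.15 rad); the robot touches nothing.
It fails at once if the push bar is touched (over 1 N) (contact force between any of the fingers, the arm and push_bar above 1 N).
It fails at once if the lever is pinched or reached behind: the strip on its inner side is touched (over 0.5 N) (contact force between any of the fingers, the arm and lever_strip above 0.5 N).
It fails at once if the lever is forced (over 50 N) (contact force between the fingers and lever_blade above 50 N).
It fails at once if the lever snaps back (faster than 4 rad/s outwards) (velocity of joint brake_lever below -4 rad/s).
It fails at once if a bystander is shoved more than 20 mm or tipped (not (distance of spray_bottle from where it was at the start of the episode below 0.02 m) or not (distance of scouring_brush from where it was at the start of the episode below 0.02 m) or not (distance of glass_bottle from where it was at the start of the episode below 0.02 m) or not (distance of organiser from where it was at the start of the episode below 0.02 m) or not (angle between spray_bottle's own z axis and vertical below 0.15 rad) or not (angle between scouring_brush's own z axis and vertical below 0.15 rad) or not (angle between glass_bottle's own z axis and vertical below 0.15 rad) or not (angle between organiser's own z axis and vertical below 0.15 rad)).
It also fails if it takes over 51 s, if anything falls off the work surface, if the arm or the gripper's body presses on something with over 40 N, if the wrist force passes 120 N, or if a joint passes its speed limit or range.

### The arm

A 6-joint arm with a two-finger parallel gripper is mounted at the origin on the work surface. World frame = base frame: x ahead of the robot, y to its left, z up, the work surface at z = 0. Lengths are in mm, angles in rad, forces in N, time in s.
With the tool pointing down it reaches from about 350 to 775 mm from the base axis. Payload 7.3 kg.
Tool frame: the origin (TCP) lies between the finger pads; the fingertips stand bot.tip_extent ahead of it and the grasp point (between the pads) lies 6 mm ahead of it (bot.tip_extent is the distance from the TCP to the fingertips, in mm); x points along the fingers, y is the direction in which the jaws open and shut, and the axes are right-handed (so a half turn about x gives the same grasp; the last joint's range is limited). The gripper opens to 92 mm and grips with 3 to 60 N. Pads are 19 mm wide; open, the fingers measure 130 mm over their backs; the gripper's body (75 mm by 190 mm) begins 47 mm behind the grasp point.
Start: joints at [1.013, 0.342, 1.524, -0, 1.275, -0.146], TCP at [210.123, 481.135, 251.741] pointing down, gripper open.
Joint ranges: [-2.53, 2.53], [-0.77, 2.02], [0.04, 2.7], [-1, 4.14], [0.28, 2.66], [-3.11, 3.11]. Speed limits (rad/s): [2.57, 2.57, 3.14, 3.14, 3.14, 3.14].

### API

Orientations are given as [roll, pitch, yaw] about the fixed x, y, z axes, in that order (R = Rz(yaw) Ry(pitch) Rx(roll)).
In Python, from plant import bot, capture, workorder gives the robot as it stands. The module is installed in compiled form; this text tells all that it offers.
- The arm moves only by the shell command python3 -m crank 'ROWS'. ROWS is JSON, a list of rows, each an object with "linear": the shift along the tool's x, y, z in cm, a list of three; "delta_rot": the turn, a rotation vector about the tool's x, y, z in degrees, a list of three; "fingers": the opening, from 0 (shut) to 1 (fully open). In form: [{"linear": [x, y, z], "delta_rot": [wx, wy, wz], "fingers": fingers}, ...]. A call has exactly 5 rows; each row shifts and turns the commanded pose from where the row before left it, along the tool's axes as they then stand; what a row does not reach is not made up. A row lasts 1/10 s, in which the tool goes at most 50 mm and 8.59 degrees, less where a joint would pass 70% of its speed; a pose out of reach is approached as far as the arm can. A call with a gripper value outside its range is refused whole. The fingers move at their own pace and stop on an object; the grip force is fixed at half the most. Time passes only in rows, so rows that do not move let the fingers close, or fill a call up. It gives the time, the measured TCP pose, the force and the opening at its end, in the units of the state.
- bot.get_obs(): the state, without advancing time (a new reading comes with each control period).
- capture(name): name is "scene" or "top"; returns a dict with "image" (384x512x3 uint8, blue, green, red), "mtx" (3x3 intrinsics, pixels), "pose" (4x4, takes a point from camera to world coordinates). Camera axes: x right, y down, z forward; pixel columns grow to the right and rows downward; lengths in mm; the calibration is good to about 2 mm. A picture is of the moment at which its call begins. There is no depth.
- workorder.close_job(): hands the job in, once; it reports no verdict.
The state is a dict: "time": time; "joint_positions": joint angles; "dq": joint speeds; "tau": joint torques, N m; "tool_pos": TCP position; "tcp_rot": TCP orientation; "contact_force": force on the tool from outside, world axes, zero at the start; "moment": the same for the moment, N m; "grip_width": finger opening in mm.
Only numpy, scipy, OpenCV 4.12 (cv2) and the standard library are available. Lean on these libraries where they do the work, as an engineer would, in place of code of your own. Each camera call takes 0.05 s, during which the arm holds its last target. There are 200 camera calls.

## Working session

There is one attempt and no reset: what is moved stays moved. The work goes in short steps, Python scripts to look and compute and a shell command to move; the robot and the scene stay as the last step left them, time stands still between calls to the robot, and variables do not carry over. Pictures are saved under pics/ and viewed, on a budget of 10 in all, crops included, one or two more only if the job needs it, and the job is handed in when it is done.

```bash
mkdir -p pics; python3 - <<'E'
from plant import bot,capture
import cv2,numpy as np
np.set_printoptions(precision=3,suppress=True)
for n in("scene","top"):
    c=capture(n);cv2.imwrite(f"pics/{n}0.png",c["image"]);np.savez(f"{n}0.npz",**{k:c[k] for k in("mtx","pose","image")});print(n,c["mtx"],c["pose"])
print(bot.get_obs(),bot.tip_extent)
E
```

```text
scene [[348.262   0.    253.134]
 [  0.    348.262 191.932]
 [  0.      0.      1.   ]] [[  -0.503    0.698   -0.509 1061.67 ]
 [   0.864    0.419   -0.28   307.207]
 [   0.018   -0.58    -0.814  822.012]
 [   0.       0.       0.       1.   ]]
top [[395.337   0.    260.608]
 [  0.    395.337 191.639]
 [  0.      0.      1.   ]] [[ -0.011  -0.995   0.1   539.574]
 [ -1.      0.011   0.002  50.717]
 [ -0.003  -0.1    -0.995 973.822]
 [  0.      0.      0.      1.   ]]
{'time': 0.1, 'joint_positions': array([ 1.013,  0.343,  1.525,  0.   ,  1.275, -0.146]), 'dq': array([-0.   , -0.005, -0.002,  0.   , -0.001,  0.001]), 'tau': array([  0.002, -43.2  , -24.469,   0.072,   0.053,  -0.   ]), 'tool_pos': array([209.936, 480.847, 251.128]), 'tcp_rot': array([-1.725,  1.569, -2.137]), 'contact_force': array([-0.102,  0.399,  0.131]), 'moment': array([ 0.019, -0.022,  0.01 ]), 'grip_width': 91.80973241684804} 25.0
```

View pics/top0.png

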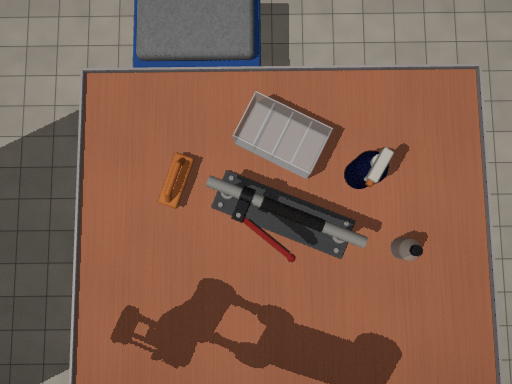

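View pics/scene0.png

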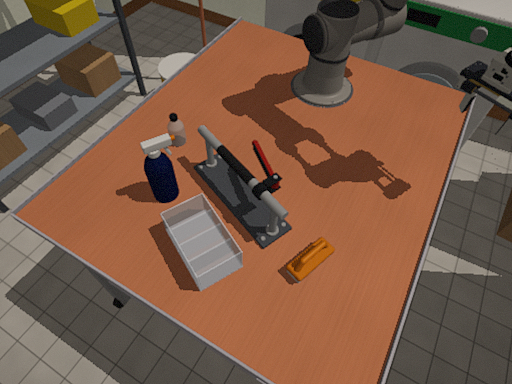

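```bash
cat > h.py <<'E'
import numpy as np,cv2
def px2w(d,uv,z):
    r=d["pose"][:3,:3]@np.linalg.inv(d["mtx"])@np.array([*uv,1.]);o=d["pose"][:3,3]
    return o+r*(z-o[2])/r[2]
def w2px(d,P):
    p=d["pose"][:3,:3].T@(np.asarray(P,float)-d["pose"][:3,3]);p=d["mtx"]@p;return p[:2]/p[2]
E
python3 - <<'E'
import numpy as np,cv2
from h import *
from scipy.optimize import least_squares
np.set_printoptions(precision=1,suppress=True)
D={n:np.load(n+"0.npz") for n in("top","scene")}
for n,d in D.items():
    im=d["image"].astype(int);m=(im[...,2]>90)&(im[...,1]<40)&(im[...,0]<45)
    nn,l,s,c=cv2.connectedComponentsWithStats(m.astype(np.uint8))
    for i in range(1,nn):
        if s[i,4]>40:
            v,u=np.where(l==i);print(n,s[i],c[i]);P=np.array([px2w(d,(a,b),138) for a,b in zip(u,v)])[:,:2]
            mu=P.mean(0);w=np.linalg.svd(P-mu,full_matrices=False)[2][0];w*=-np.sign(w[1]) # pointing -y
            t=(P-mu)@w;print(" ends",mu+w*t.min(),mu+w*t.max(),"dir",np.degrees(np.arctan2(w[1],w[0])))
t=D["top"]
a=px2w(t,(208.5,182),130);b=px2w(t,(365,242),130);print("bar ends",a,b,np.linalg.norm(a-b))
s=D["scene"]
a2=px2w(s,(202,130),130);b2=px2w(s,(281,213),130);print("scene",b2,a2,np.linalg.norm(a2-b2))
m=(a+b)/2;e=(a-b)/np.linalg.norm(a-b);yaw=np.arctan2(-e[0],e[1]);print("handle",m,yaw)
R=lambda q:np.array([[np.cos(q),-np.sin(q)],[np.sin(q),np.cos(q)]])
pv=m[:2]+R(yaw)@[-45,90];
for q in(-.3,-.04):
    A=R(yaw+q);print("pivot",pv,"press",pv+A@[-6,-100],"ball",pv+A@[0,-151],"normal +x",A[:,0],"yaw",yaw+q)
# overlay
A=R(yaw-.3)
for n,d in D.items():
    im=cv2.resize(d["image"],None,fx=3,fy=3,interpolation=cv2.INTER_CUBIC)
    for p,col in[((*pv,141),(255,255,0)),((*(pv+A@[-6,-100]),130),(0,255,0)),((*(pv+A@[0,-151]),130),(255,0,255)),(a,(0,255,255)),(b,(0,255,255))]:
        cv2.circle(im,tuple(int(x*3+1) for x in w2px(d,p)),4,col,-1)
    c=w2px(d,m)*3;x,y=map(int,c);cv2.imwrite(f"pics/o_{n}.png",im[max(0,y-220):y+220,max(0,x-300):x+300])
E
```

```text
top [244 218  50  44 279] [269.4 239.8]
 ends [566.3  87.6] [480.6 -14.5] dir -130.0234973018363
scene [253 141  21  35 136] [263.  157.3]
 ends [564.   86.1] [485.7 -10.4] dir -129.03913068865907
bar ends [646.8 164.3 130. ] [ 515.2 -167.4  130. ] 356.81572905741723
scene [648. 156. 130.] [ 519.3 -159.3  130. ] 340.53816935177224
handle [581.   -1.6 130. ] -0.37772360978056374
pivot [572.3  98.7] press [504.9  24.6] ball [477.6 -18.9] normal +x [ 0.8 -0.6] yaw -0.6777236097805637
pivot [572.3  98.7] press [526.3   9.7] ball [511.1 -39.3] normal +x [ 0.9 -0.4] yaw -0.4177236097805637
```

View pics/o_top.png

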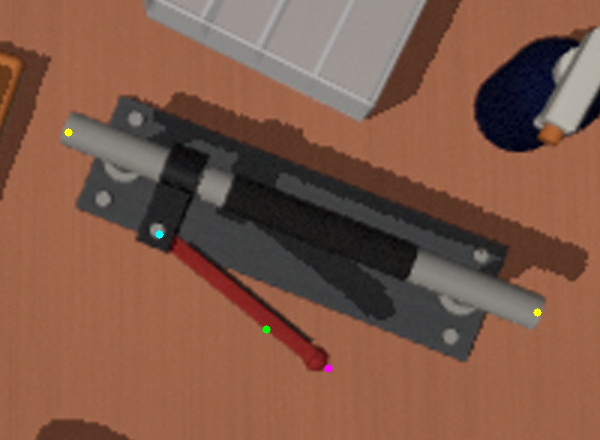

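View pics/o_scene.png

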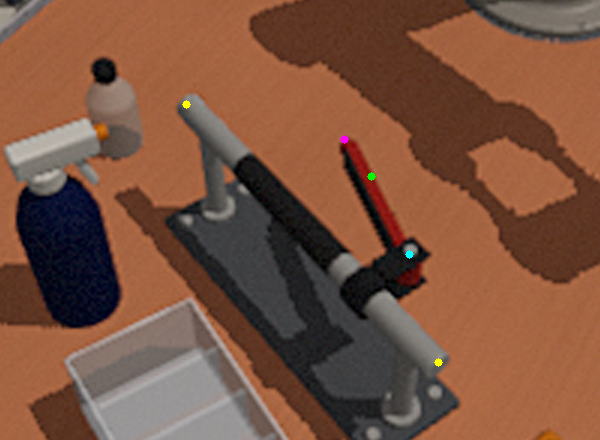

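```bash
cat >> h.py <<'E'
from scipy.spatial.transform import Rotation as Ro
def st(o):
    return np.array(o["tool_pos"]),Ro.from_euler("xyz",o["tcp_rot"]).as_matrix()
E
python3 - <<'E'
from h import *;from plant import bot
np.set_printoptions(precision=3,suppress=True)
p,R=st(bot.get_obs());print(R)
n=np.array([np.cos(-.61),np.sin(-.61)]);pr=np.array([504.9,24.6])
ya=-.55;d=np.array([np.cos(ya),np.sin(ya),0]);c=np.array([0,0,-1.])
for name,ax in(("y",R[:,1]),("z",R[:,2])):
  for s in(1,-1):
    a=np.arctan2(s*ax[1],s*ax[0]);w=(ya-a+np.pi)%(2*np.pi)-np.pi
    print(name,s,"yaw now",a,"turn ccw deg",np.degrees(w))
t=pr-n*(40+19);T=np.array([*t,145]);print("standoff tcp",T,"shift tool frame cm",R.T@(T-p)/10)
E
```

```text
[[-0.001  0.4    0.916]
 [-0.001  0.916 -0.4  ]
 [-1.    -0.001 -0.   ]]
y 1 yaw now 1.1590026564189577 turn ccw deg -97.9186393894526
y -1 yaw now -1.9825899971708354 turn ccw deg 82.08136061054739
z 1 yaw now -0.41179395658185297 turn ccw deg -7.91862299106164
z -1 yaw now 2.7297986970079404 turn ccw deg 172.08137700893835
standoff tcp [456.541  58.399 145.   ] shift tool frame cm [ 10.644 -28.828  39.51 ]
```

```bash
python3 -m crank '[{"linear":[0,0,0],"delta_rot":[7.9,0,0],"fingers":0},{"linear":[0,-1.65,3.0],"delta_rot":[0,0,0],"fingers":0},{"linear":[0,-1.65,3.0],"delta_rot":[0,0,0],"fingers":0},{"linear":[0,-1.65,3.0],"delta_rot":[0,0,0],"fingers":0},{"linear":[0,-1.65,3.0],"delta_rot":[0,0,0],"fingers":0}]'
python3 -m crank '[{"linear":[0,-1.65,3.0],"delta_rot":[0,0,0],"fingers":0},{"linear":[0,-1.65,3.0],"delta_rot":[0,0,0],"fingers":0},{"linear":[0,-1.65,3.0],"delta_rot":[0,0,0],"fingers":0},{"linear":[0,-1.65,3.0],"delta_rot":[0,0,0],"fingers":0},{"linear":[0,-1.65,3.0],"delta_rot":[0,0,0],"fingers":0}]'
python3 -m crank '[{"linear":[0,-1.65,3.0],"delta_rot":[0,0,0],"fingers":0},{"linear":[0,-1.65,3.0],"delta_rot":[0,0,0],"fingers":0},{"linear":[0,-1.65,3.0],"delta_rot":[0,0,0],"fingers":0},{"linear":[0,-1.65,3.0],"delta_rot":[0,0,0],"fingers":0},{"linear":[0,0,0],"delta_rot":[0,0,0],"fingers":0}]'
cat > s.py <<'E'
from h import *;from plant import bot
np.set_printoptions(precision=2,suppress=True)
o=bot.get_obs();p,R=st(o);pr=np.array([504.9,24.6,130])
print(o["time"],p,"f tool",R.T@o["contact_force"],"w",o["grip_width"],"yaw z",np.arctan2(R[1,2],R[0,2]),"x ax",R[:,0],"to press (tool,mm)",R.T@(pr-p))
E
python3 s.py
```

```text
time: 0.6
tool_pos: [278.2, 360.9, 251.4]
tcp_rot: [-1.799, 1.57, -2.348]
contact_force: [0.8, -0.0, -0.1]
grip_width: 56.7
time: 1.1
tool_pos: [363.1, 212.1, 251.6]
tcp_rot: [-2.46, 1.57, -3.009]
contact_force: [0.7, 1.0, 0.1]
grip_width: 16.4
time: 1.6
tool_pos: [432.1, 91.7, 251.4]
tcp_rot: [-0.798, 1.57, -1.352]
contact_force: [0.2, -0.2, 0.4]
grip_width: 0.7
1.6 [432.13  91.65 251.39] f tool [-0.41 -0.11  0.3 ] w 0.7034834592374353 yaw z -0.5536105170481699 x ax [ 0. -0. -1.] to press (tool,mm) [121.46 -18.69  97.07]
```

```bash
python3 -m crank '[{"linear":[2.0,-0.9,1.5],"delta_rot":[0,0,0],"fingers":0},{"linear":[2.2,-0.97,2.0],"delta_rot":[0,0,0],"fingers":0},{"linear":[2.2,0,0],"delta_rot":[0,0,0],"fingers":0},{"linear":[2.2,0,0],"delta_rot":[0,0,0],"fingers":0},{"linear":[2.2,0,0],"delta_rot":[0,0,0],"fingers":0}]'
python3 -m crank '[{"linear":[0,0,1.0],"delta_rot":[0,0,0],"fingers":0},{"linear":[0,0,1.0],"delta_rot":[0,0,0],"fingers":0},{"linear":[0,0,1.0],"delta_rot":[0,0,0],"fingers":0},{"linear":[0,0,0.5],"delta_rot":[0,0,0],"fingers":0},{"linear":[0,0,0],"delta_rot":[0,0,0],"fingers":0}]'
python3 s.py; python3 - <<'E'
from plant import capture;import cv2,numpy as np
a=capture("top");b=capture("scene");f=lambda i,x,y:cv2.resize(i["image"][y:y+150,x:x+130],None,fx=3,fy=3,interpolation=cv2.INTER_CUBIC)
cv2.imwrite("pics/a1.png",np.hstack([f(a,210,165),f(b,190,70)]))
E
```

```text
time: 2.1
tool_pos: [450.2, 60.7, 142.7]
tcp_rot: [-3.049, 1.57, 2.684]
contact_force: [0.3, -0.3, 0.1]
grip_width: 0.1
time: 2.6
tool_pos: [481.7, 41.5, 144.4]
tcp_rot: [0.518, 1.569, -0.033]
contact_force: [-0.0, -0.6, -0.4]
grip_width: 0.4
2.6 [481.67  41.47 144.4 ] f tool [ 0.45 -0.55  0.32] w 0.3900769756380487 yaw z -0.5504635223637061 x ax [ 0. -0. -1.] to press (tool,mm) [14.44 -2.24 28.6 ]
```

View pics/a1.png

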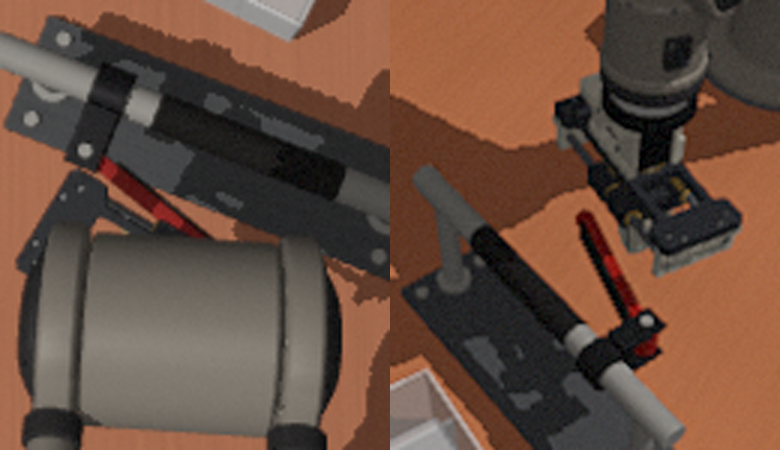

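The fingers stand about 19 mm outside the blade, roughly mid-lever, and the body is above the clamp. Next I feel for contact.

```bash
python3 -m crank '[{"linear":[0,0,0.4],"delta_rot":[0,0,0],"fingers":0},{"linear":[0,0,0.4],"delta_rot":[0,0,0],"fingers":0},{"linear":[0,0,0.2],"delta_rot":[0,0,0],"fingers":0},{"linear":[0,0,0.2],"delta_rot":[0,0,0],"fingers":0},{"linear":[0,0,0],"delta_rot":[0,0,0],"fingers":0}]' >/dev/null; python3 s.py
python3 -m crank '[{"linear":[0,0,0.2],"delta_rot":[0,0,0],"fingers":0},{"linear":[0,0,0.2],"delta_rot":[0,0,0],"fingers":0},{"linear":[0,0,0.1],"delta_rot":[0,0,0],"fingers":0},{"linear":[0,0,0],"delta_rot":[0,0,0],"fingers":0},{"linear":[0,0,0],"delta_rot":[0,0,0],"fingers":0}]' >/dev/null; python3 s.py
python3 -m crank '[{"linear":[0,0,0.2],"delta_rot":[0,0,0],"fingers":0},{"linear":[0,0,0.2],"delta_rot":[0,0,0],"fingers":0},{"linear":[0,0,0.1],"delta_rot":[0,0,0],"fingers":0},{"linear":[0,0,0],"delta_rot":[0,0,0],"fingers":0},{"linear":[0,0,0],"delta_rot":[0,0,0],"fingers":0}]' >/dev/null; python3 s.py
```

```text
3.2 [490.99  35.6  143.7 ] f tool [-0.17 -0.16  0.08] w 0.23331592928356093 yaw z -0.5498059843208868 x ax [ 0.  0. -1.] to press (tool,mm) [13.7  -2.11 17.61]
3.7 [495.03  33.12 143.71] f tool [ 0.23 -0.26 -0.14] w 0.2639502480605016 yaw z -0.5496021000327024 x ax [ 0.  0. -1.] to press (tool,mm) [13.71 -2.11 12.87]
4.2 [498.81  30.48 143.47] f tool [-0.91 -2.65 -4.35] w 0.1382573369716469 yaw z -0.5497455519114317 x ax [-0.  0. -1.] to press (tool,mm) [13.46 -1.82  8.28]
```

```bash
python3 -m crank '[{"linear":[0,0,0.2],"delta_rot":[0,0,0],"fingers":0},{"linear":[0,0,0.2],"delta_rot":[0,0,0],"fingers":0},{"linear":[0,0,0.2],"delta_rot":[0,0,0],"fingers":0},{"linear":[0,0,0.2],"delta_rot":[0,0,0],"fingers":0},{"linear":[0,0,0.2],"delta_rot":[0,0,0],"fingers":0}]' >/dev/null; python3 s.py
python3 -m crank '[{"linear":[0,0,0.2],"delta_rot":[0,0,0],"fingers":0},{"linear":[0,0,0.2],"delta_rot":[0,0,0],"fingers":0},{"linear":[0,0,0.1],"delta_rot":[0,0,0],"fingers":0},{"linear":[0,0,0],"delta_rot":[0,0,0],"fingers":0},{"linear":[0,0,0],"delta_rot":[0,0,0],"fingers":0}]' >/dev/null; python3 s.py
python3 - <<'E'
from plant import capture;import cv2,numpy as np
a=capture("top");b=capture("scene");f=lambda i,x,y:cv2.resize(i["image"][y:y+150,x:x+130],None,fx=3,fy=3,interpolation=cv2.INTER_CUBIC)
cv2.imwrite("pics/a2.png",np.hstack([f(a,210,165),f(b,190,70)]))
E
```

```text
4.7 [506.63  25.22 143.31] f tool [-1.62 -4.79 -6.46] w 0.14903954635742805 yaw z -0.549675429037605 x ax [-0.  0. -1.] to press (tool,mm) [13.32 -1.41 -1.11]
5.2 [510.05  22.94 143.26] f tool [-3.74 -5.09 -9.44] w 0.3223140093747519 yaw z -0.5491189429334445 x ax [-0.  0. -1.] to press (tool,mm) [13.28 -1.24 -5.2 ]
```

View pics/a2.png

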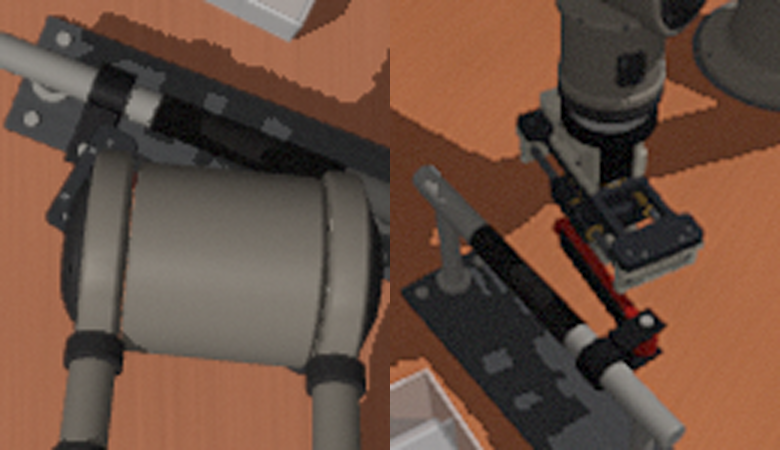

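Lever moves in (ball at about (562,228) in the right panel, mid-travel). The strip and bar are clear. I continue in small steps to the stop.

```bash
python3 -m crank '[{"linear":[0,0,0.1],"delta_rot":[0,0,0],"fingers":0},{"linear":[0,0,0.1],"delta_rot":[0,0,0],"fingers":0},{"linear":[0,0,0.1],"delta_rot":[0,0,0],"fingers":0},{"linear":[0,0,0],"delta_rot":[0,0,0],"fingers":0},{"linear":[0,0,0],"delta_rot":[0,0,0],"fingers":0}]' >/dev/null; python3 s.py
python3 -m crank '[{"linear":[0,0,0.1],"delta_rot":[0,0,0],"fingers":0},{"linear":[0,0,0.1],"delta_rot":[0,0,0],"fingers":0},{"linear":[0,0,0],"delta_rot":[0,0,0],"fingers":0},{"linear":[0,0,0],"delta_rot":[0,0,0],"fingers":0},{"linear":[0,0,0],"delta_rot":[0,0,0],"fingers":0}]' >/dev/null; python3 s.py
python3 -m crank '[{"linear":[0,0,0.1],"delta_rot":[0,0,0],"fingers":0},{"linear":[0,0,0],"delta_rot":[0,0,0],"fingers":0},{"linear":[0,0,0],"delta_rot":[0,0,0],"fingers":0},{"linear":[0,0,0],"delta_rot":[0,0,0],"fingers":0},{"linear":[0,0,0],"delta_rot":[0,0,0],"fingers":0}]' >/dev/null; python3 s.py
```

```text
5.8 [512.32  21.47 143.25] f tool [ -4.97  -4.93 -10.62] w 0.15616047601688549 yaw z -0.549051999279665 x ax [-0.01  0.   -1.  ] to press (tool,mm) [13.29 -1.18 -7.9 ]
6.3 [513.85  20.53 143.22] f tool [ -5.92  -4.44 -10.08] w 0.06274333467200813 yaw z -0.5489363196172817 x ax [-0.01  0.   -1.  ] to press (tool,mm) [13.27 -1.16 -9.69]
6.8 [514.59  20.07 143.19] f tool [ -5.08  -4.07 -12.02] w 0.6302813487156523 yaw z -0.5489407051081672 x ax [-0.01  0.   -1.  ] to press (tool,mm) [ 13.25  -1.16 -10.56]
```

```bash
for i in 1; do python3 -m crank '[{"linear":[0,0,0.1],"delta_rot":[0,0,0],"fingers":0},{"linear":[0,0,0],"delta_rot":[0,0,0],"fingers":0},{"linear":[0,0,0],"delta_rot":[0,0,0],"fingers":0},{"linear":[0,0,0],"delta_rot":[0,0,0],"fingers":0},{"linear":[0,0,0],"delta_rot":[0,0,0],"fingers":0}]' >/dev/null; python3 s.py; done
python3 -m crank '[{"linear":[0,0,0.1],"delta_rot":[0,0,0],"fingers":0},{"linear":[0,0,0],"delta_rot":[0,0,0],"fingers":0},{"linear":[0,0,0],"delta_rot":[0,0,0],"fingers":0},{"linear":[0,0,0],"delta_rot":[0,0,0],"fingers":0},{"linear":[0,0,0],"delta_rot":[0,0,0],"fingers":0}]' >/dev/null; python3 s.py
python3 -m crank '[{"linear":[0,0,0.1],"delta_rot":[0,0,0],"fingers":0},{"linear":[0,0,0],"delta_rot":[0,0,0],"fingers":0},{"linear":[0,0,0],"delta_rot":[0,0,0],"fingers":0},{"linear":[0,0,0],"delta_rot":[0,0,0],"fingers":0},{"linear":[0,0,0],"delta_rot":[0,0,0],"fingers":0}]' >/dev/null; python3 s.py
```

```text
7.3 [515.36  19.61 143.19] f tool [ -5.18  -3.9  -12.2 ] w -0.0399659439135583 yaw z -0.5488861020902195 x ax [-0.01  0.   -1.  ] to press (tool,mm) [ 13.26  -1.17 -11.45]
7.8 [516.17  19.14 143.2 ] f tool [ -5.76  -4.55 -12.15] w 0.5160461114997822 yaw z -0.5489341407932805 x ax [-0.01  0.   -1.  ] to press (tool,mm) [ 13.28  -1.19 -12.38]
8.3 [516.96  18.7  143.2 ] f tool [ -5.45  -4.62 -12.31] w 0.4342927312568879 yaw z -0.5489156996026386 x ax [-0.01  0.   -1.  ] to press (tool,mm) [ 13.28  -1.23 -13.28]
```

```bash
python3 -m crank '[{"linear":[0,0,0.1],"delta_rot":[0,0,0],"fingers":0},{"linear":[0,0,0],"delta_rot":[0,0,0],"fingers":0},{"linear":[0,0,0],"delta_rot":[0,0,0],"fingers":0},{"linear":[0,0,0],"delta_rot":[0,0,0],"fingers":0},{"linear":[0,0,0],"delta_rot":[0,0,0],"fingers":0}]' >/dev/null; python3 s.py
python3 -m crank '[{"linear":[0,0,0.1],"delta_rot":[0,0,0],"fingers":0},{"linear":[0,0,0],"delta_rot":[0,0,0],"fingers":0},{"linear":[0,0,0],"delta_rot":[0,0,0],"fingers":0},{"linear":[0,0,0],"delta_rot":[0,0,0],"fingers":0},{"linear":[0,0,0],"delta_rot":[0,0,0],"fingers":0}]' >/dev/null; python3 s.py
python3 - <<'E'
from plant import capture;import cv2,numpy as np
a=capture("top");b=capture("scene");f=lambda i,x,y:cv2.resize(i["image"][y:y+150,x:x+130],None,fx=3,fy=3,interpolation=cv2.INTER_CUBIC)
cv2.imwrite("pics/a3.png",np.hstack([f(a,210,165),f(b,190,70)]))
E
```

```text
8.8 [517.61  18.34 143.17] f tool [ -5.61  -3.99 -13.11] w 0.300564817624299 yaw z -0.5487859890623031 x ax [-0.01  0.   -1.  ] to press (tool,mm) [ 13.26  -1.25 -14.02]
9.3 [517.75  18.23 143.14] f tool [ -7.7   -4.75 -16.7 ] w 0.6243351304961585 yaw z -0.5486832502806948 x ax [-0.01  0.   -1.  ] to press (tool,mm) [ 13.26  -1.23 -14.18]
```

View pics/a3.png

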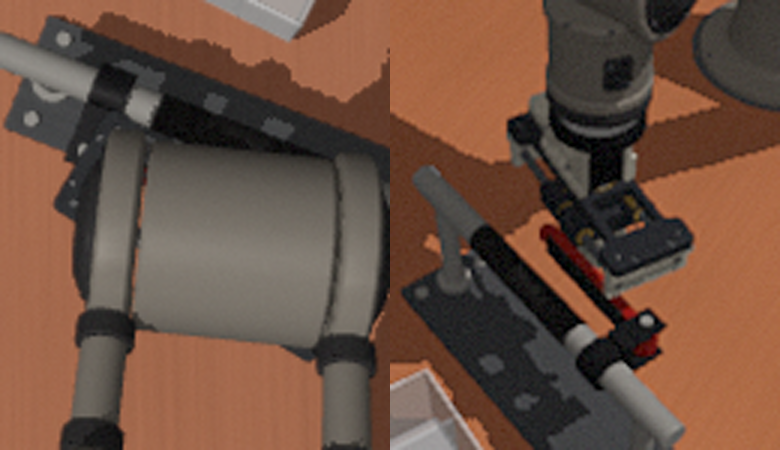

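The motion has stalled (0.2 mm per mm commanded), the force is rising, and the position agrees with the expected stop. In the picture the lever lies nearly parallel to the bar with a gap left. I hold here.

```bash
python3 -m crank '[{"linear":[0,0,0.05],"delta_rot":[0,0,0],"fingers":0},{"linear":[0,0,0],"delta_rot":[0,0,0],"fingers":0},{"linear":[0,0,0],"delta_rot":[0,0,0],"fingers":0},{"linear":[0,0,0],"delta_rot":[0,0,0],"fingers":0},{"linear":[0,0,0],"delta_rot":[0,0,0],"fingers":0}]' >/dev/null; python3 s.py
python3 -m crank '[{"linear":[0,0,0],"delta_rot":[0,0,0],"fingers":0},{"linear":[0,0,0],"delta_rot":[0,0,0],"fingers":0},{"linear":[0,0,0],"delta_rot":[0,0,0],"fingers":0},{"linear":[0,0,0],"delta_rot":[0,0,0],"fingers":0},{"linear":[0,0,0],"delta_rot":[0,0,0],"fingers":0}]' >/dev/null
python3 -m crank '[{"linear":[0,0,0],"delta_rot":[0,0,0],"fingers":0},{"linear":[0,0,0],"delta_rot":[0,0,0],"fingers":0},{"linear":[0,0,0],"delta_rot":[0,0,0],"fingers":0},{"linear":[0,0,0],"delta_rot":[0,0,0],"fingers":0},{"linear":[0,0,0],"delta_rot":[0,0,0],"fingers":0}]' >/dev/null
python3 -m crank '[{"linear":[0,0,0],"delta_rot":[0,0,0],"fingers":0},{"linear":[0,0,0],"delta_rot":[0,0,0],"fingers":0},{"linear":[0,0,0],"delta_rot":[0,0,0],"fingers":0},{"linear":[0,0,0],"delta_rot":[0,0,0],"fingers":0},{"linear":[0,0,0],"delta_rot":[0,0,0],"fingers":0}]' >/dev/null; python3 s.py
```

```text
9.9 [517.83  18.18 143.14] f tool [ -9.4   -4.17 -18.19] w 0.38026657948817877 yaw z -0.5486151195610807 x ax [-0.01  0.   -1.  ] to press (tool,mm) [ 13.28  -1.23 -14.26]
11.4 [517.8   18.19 143.13] f tool [ -8.93  -3.86 -18.04] w 0.7243704437056803 yaw z -0.5485679152613608 x ax [-0.01  0.   -1.  ] to press (tool,mm) [ 13.26  -1.22 -14.23]
```

```bash
for k in 1; do python3 -m crank '[{"linear":[0,0,-0.2],"delta_rot":[0,0,0],"fingers":0},{"linear":[0,0,-0.2],"delta_rot":[0,0,0],"fingers":0},{"linear":[0,0,-0.2],"delta_rot":[0,0,0],"fingers":0},{"linear":[0,0,-0.2],"delta_rot":[0,0,0],"fingers":0},{"linear":[0,0,-0.2],"delta_rot":[0,0,0],"fingers":0}]'>/dev/null; python3 s.py; done
python3 -m crank '[{"linear":[0,0,-0.2],"delta_rot":[0,0,0],"fingers":0},{"linear":[0,0,-0.2],"delta_rot":[0,0,0],"fingers":0},{"linear":[0,0,-0.2],"delta_rot":[0,0,0],"fingers":0},{"linear":[0,0,-0.2],"delta_rot":[0,0,0],"fingers":0},{"linear":[0,0,-0.2],"delta_rot":[0,0,0],"fingers":0}]'>/dev/null; python3 s.py
python3 -m crank '[{"linear":[0,0,-0.2],"delta_rot":[0,0,0],"fingers":0},{"linear":[0,0,-0.2],"delta_rot":[0,0,0],"fingers":0},{"linear":[0,0,-0.2],"delta_rot":[0,0,0],"fingers":0},{"linear":[0,0,-0.2],"delta_rot":[0,0,0],"fingers":0},{"linear":[0,0,-0.2],"delta_rot":[0,0,0],"fingers":0}]'>/dev/null; python3 s.py
```

```text
11.9 [510.99  22.31 143.22] f tool [ -4.39  -4.39 -10.72] w 0.39140840503787244 yaw z -0.5489250978876458 x ax [-0.01  0.   -1.  ] to press (tool,mm) [13.26 -1.19 -6.32]
12.4 [503.93  27.34 143.31] f tool [ 0.23 -1.62 -5.13] w 0.24067614068072668 yaw z -0.5497025260308358 x ax [-0.  0. -1.] to press (tool,mm) [13.31 -1.82  2.28]
12.9 [496.73  32.56 143.86] f tool [ 0.4   2.74 -2.74] w 0.21558352457343571 yaw z -0.5496320707880195 x ax [ 0.  0. -1.] to press (tool,mm) [13.87 -2.53 11.11]
```

```bash
python3 -m crank '[{"linear":[0,0,-0.1],"delta_rot":[0,0,0],"fingers":0},{"linear":[0,0,-0.1],"delta_rot":[0,0,0],"fingers":0},{"linear":[0,0,-0.1],"delta_rot":[0,0,0],"fingers":0},{"linear":[0,0,-0.1],"delta_rot":[0,0,0],"fingers":0},{"linear":[0,0,-0.1],"delta_rot":[0,0,0],"fingers":0}]'>/dev/null; python3 s.py
python3 -m crank '[{"linear":[0,0,-0.5],"delta_rot":[0,0,0],"fingers":0},{"linear":[0,0,-1],"delta_rot":[0,0,0],"fingers":0},{"linear":[0,0,-2],"delta_rot":[0,0,0],"fingers":0},{"linear":[0,0,-2],"delta_rot":[0,0,0],"fingers":0},{"linear":[0,0,-2],"delta_rot":[0,0,0],"fingers":0}]'>/dev/null
python3 -m crank '[{"linear":[-2,0,-1],"delta_rot":[0,0,0],"fingers":0},{"linear":[-2.5,0,-1],"delta_rot":[0,0,0],"fingers":0},{"linear":[-2.5,0,0],"delta_rot":[0,0,0],"fingers":0},{"linear":[-2,0,0],"delta_rot":[0,0,0],"fingers":0},{"linear":[0,0,0],"delta_rot":[0,0,0],"fingers":0}]'>/dev/null
python3 -m crank '[{"linear":[0,0,0],"delta_rot":[0,0,0],"fingers":0},{"linear":[0,0,0],"delta_rot":[0,0,0],"fingers":0},{"linear":[0,0,0],"delta_rot":[0,0,0],"fingers":0},{"linear":[0,0,0],"delta_rot":[0,0,0],"fingers":0},{"linear":[0,0,0],"delta_rot":[0,0,0],"fingers":0}]'>/dev/null; python3 s.py
python3 - <<'E'
from plant import capture;import cv2,numpy as np
a=capture("top")["image"];b=capture("scene")["image"];o=np.load("scene0.npz")["image"]
im=b.astype(int);m=((im[...,2]>90)&(im[...,1]<40)&(im[...,0]<45)).astype(np.uint8)
s=cv2.connectedComponentsWithStats(m);print([ (x,c) for x,c in zip(s[2][1:],s[3][1:]) if x[4]>40])
f=lambda i:cv2.resize(i[90:300,130:350],(400,382),interpolation=cv2.INTER_CUBIC)
cv2.imwrite("pics/end.png",np.hstack([f(o),f(b)]))
E
```

```text
13.4 [492.37  34.65 143.95] f tool [-0.19 -0.61 -0.68] w 0.03356870879705207 yaw z -0.5498432645473972 x ax [ 0. -0. -1.] to press (tool,mm) [13.96 -2.02 15.92]
14.9 [410.89  84.52 233.25] f tool [-0.06  0.32 -0.01] w 0.466618528384178 yaw z -0.5497444531053721 x ax [-0.  0. -1.] to press (tool,mm) [103.15  -1.92 111.56]
[(array([254, 142,   9,  14,  46], dtype=int32), array([258.32608696, 148.58695652])), (array([262, 157,  12,  19,  65], dtype=int32), array([267.64615385, 166.6       ]))]
```

View pics/end.png

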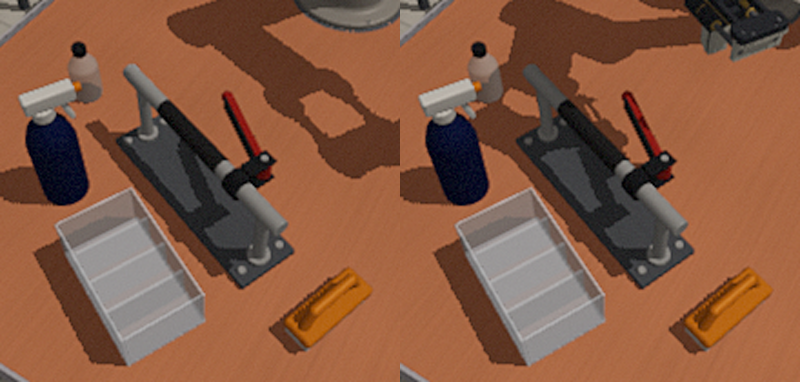

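The lever is back where it began: the ball at (228,96) in the left panel matches (628,96) in the right one. The bystanders have not moved, and the robot is clear.

```bash
python3 -c "
from plant import workorder;print(workorder.close_job())"
```

```text
the job is handed in; nothing more can be done
None
```

The brake check is done and the job is handed in. I pressed the lever in from its outer side with the closed fingers until it met its stop, and held it there for about 2 s. I then eased it out at about 20 mm/s with the fingers following, and moved clear.

- **At the stop:** the lever moved only about 0.2 mm for the last 1 mm commanded, and the finger position matched where the stop was expected. The press force was about 18 N, or 20 N counting all directions.
- **Lever angle:** I had no direct reading of it. That it reached the stop rests on the stall, the force rise and the position.
- **Afterwards:** the before and after pictures show the lever back fully out and the bottles, brush and organiser where they stood. The tool force reads about 0 N.
- **One disagreement:** at the start, the ball at the lever's end showed about 10 mm closer to the pivot than I worked out. It probably means the 151 mm runs to the ball's outer end. It did not affect the press.

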